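# Sweep the order tokens into their holder

### The arm

A 6-joint arm with a two-finger parallel gripper is mounted at the origin on a cart in front of the work surface, level with it; the furniture and walls round the work are solid. World frame = base frame: x ahead of the robot, y to its left, z up, the work surface at z = 0. Lengths are in m, angles in rad, forces in N, time in s.
With the tool pointing down it reaches from about 0.375 to 0.9 m from the base axis. Payload 3.1 kg.
Tool frame: the origin (TCP) lies at the centre of the arm's flange, where the gripper is bolted on; the fingertips stand 182 mm ahead of it and the grasp point (between the pads) lies 164 mm ahead of it (bot.tcp_to_grasp is the distance from the TCP to the grasp point, in m); z points along the fingers, y is the line along which they close (so a half turn about z gives the same grasp; the last joint's range is limited). The gripper opens to 87 mm and grips with 3 to 60 N. Pads are 19 mm wide; open, the fingers measure 117 mm over their backs; the gripper's body (75 mm by 190 mm) begins 51 mm behind the grasp point.
Start: joints at [1.079, 0.527, 1.433, -0, 1.181, -0.178], TCP at [0.192, 0.595, 0.405] pointing down, gripper open.
Joint ranges: [-3.08, 3.08], [-0.75, 2.2], [0.22, 2.44], [-1.43, 4.57], [0, 2.65], [-2.85, 2.85]. Speed limits (rad/s): [2.79, 2.79, 3.14, 3.14, 3.14, 3.14].

### API

Orientations are given as a unit quaternion [x, y, z, w].
In Python, from station import bot, vision, workorder gives the robot as it stands.
- The arm moves only by the tool step_arm, never from a script. Its argument "series" is a list of rows, each an object of numbers: "x", "y", "z": the shift along the world's x, y, z in mm; "twist": the turn about the world's z in rad. In form: [{"x": .., "y": .., "z": .., "twist": ..}, ...]. A call has 1 to 10 rows; each row is the pose to reach, as a shift and turn from the pose commanded when the call began; what a row does not reach only later rows make up. A row lasts 1/12 s, in which the tool goes at most 41.7 mm and 7.16 degrees, less where a joint would pass 70% of its speed; a pose out of reach is approached as far as the arm can. A call with a gripper value outside its range is refused whole. "gripper" is the finger opening in mm, from 0 to 87, set as the call begins (left out, the last holds). The fingers move at their own pace and stop on an object; "squeeze" is the grip in N (left out, the last holds). Time passes only in rows, so rows that repeat a pose let the fingers close. It gives the time, the measured TCP pose, the force, the opening and the grip force at its end, in the units of the state.
- bot.get_obs(): the state, without advancing time (a new reading comes with each control period).
- vision.read_camera(name): name is "scene" or "side" or "wrist"; returns a dict with "pixels" (480x640x3 uint8, red, green, blue), "vertical_fov" (degrees; the focal length in pixels is half the picture's height over the tangent of half this angle, whatever the lens; pixels are square), "cx", "cy" (the principal point, pixels), "dist" ([k1, k2, p1, p2, k3] as OpenCV has them; the pictures are not rectified), "R" (3x3) and "t" (3): a world point X has camera coordinates R X + t. Camera axes: x right, y down, z forward; pixel columns grow to the right and rows downward; lengths in m; the calibration is good to about 2 mm. A picture is of the moment at which its call begins. There is no depth.
- workorder.hand_in(): hands the job in; it is judged then, once.
The state is a dict: "time": time; "qpos": joint angles; "dq": joint speeds; "joint_torque": joint torques, N m; "tool_pos": TCP position; "eef_rot": TCP orientation; "contact_force": force on the tool from outside, world axes, zero at the start; "wrist_torque": the same for the moment, N m; "width": opening from 0.0 (shut) to 1.0 (fully open); "grip_force": force on a finger pad.
Only numpy, scipy, OpenCV 4.12 (cv2) and the standard library are available. Lean on these libraries where they do the work, as an engineer would, in place of code of your own. Each camera call takes 0.05 s, during which the arm holds its last target. There are 200 camera calls.

### The job

Customers have left three round wooden order tokens lying about on the counter. With the tips of the fingers, slide them across the counter through the open front of the U-shaped wooden holder, until each lies flat and wholly inside it; do not pick any of them up, and leave the cup, the caddy, the tin and the card reader where they stand.

Things in the scene. Friction and masses are not known exactly. Their poses are not given: they have to be found in the camera images.
- corral: U-shaped holder of three brown wooden rails fixed to the counter top, no floor of its own (its inside is the bare counter). Inside 120 mm deep (its x) and 170 mm wide (its y); rails 12 mm thick and 22 mm high. Origin: on the counter at the middle of the inside. Its +x points from the open front to the back rail: the inside runs from x = -60 mm (open front, no rail or lip, the side rails end round, 6 mm further out) to +60 mm (back rail), and y = -85 to +85 mm (side rails)
- corral_mouth (a point): middle of the holder's open front, on the counter, 60 mm along -x from the origin of corral; same axes
- token_1: one of three identical loose round discs of pale wood, 44 mm across and 14 mm thick, about 30 g, lying flat on the counter; origin: centre of its underside, z up (turned about z at will). A push of 1 N slides it
- token_2: one of three identical loose round discs of pale wood, 44 mm across and 14 mm thick, about 30 g, lying flat on the counter; origin: centre of its underside, z up (turned about z at will). A push of 1 N slides it
- token_3: one of three identical loose round discs of pale wood, 44 mm across and 14 mm thick, about 30 g, lying flat on the counter; origin: centre of its underside, z up (turned about z at will). A push of 1 N slides it
- reader_puck: loose round black card reader, 61 mm across, 20 mm high, not a token (the taller round black thing further back, 69 mm across and 39 mm high, is a fixed stack of cup lids); origin at the centre of its underside; to be left alone
- mint_tin: loose flat tin, 57 x 69 x 18 mm; origin at the centre of its underside; to be left alone
- espresso_cup: loose white espresso cup, the one nearest the tokens (another stands far back on the counter), with one ear, 78 x 99 mm with the ear, 55 mm high; origin at the middle of its underside; to be left alone
- sugar_caddy: loose square porcelain caddy with sachets, the one nearest the tokens (another stands far back), 74 x 77 mm, 60 mm high; origin at the centre of its underside; to be left alone
There are look-alikes about, which are no part of the job. Leave any yellow look-alike of the token_1 alone. What is shaped like the token_2 but turquoise is not meant.

How it is judged:
By the outcome, as a careful person would: the job done as asked, in the order asked, and still so for the second after the job is handed in, with the robot touching nothing.
It also fails if it takes over 64 s, if anything falls off the work surface, if the arm or the gripper's body presses on something with over 40 N, if the wrist force passes 120 N, or if a joint passes its speed limit or range.

## Working session

There is one attempt and no reset: what is moved stays moved. The work goes in short steps, Python scripts to look and compute and a tool call to move; the robot and the scene stay as the last step left them, time stands still between calls to the robot, and variables do not carry over. Pictures are saved under pics/ and viewed, at most 10 in all, crops included, and the job is handed in when it is done.

Besides the shell and the picture viewer there is one more tool, called after "Request:" by a JSON object that holds its "api" and its "payload". step_arm: Moves the arm, as the interface text tells. Its arguments: {"type":"object","properties":{"series":{"type":"array","items":{"type":"object","properties":{"x":{"type":"number"},"y":{"type":"number"},"z":{"type":"number"},"twist":{"type":"number"}}}},"gripper":{"type":"number"},"squeeze":{"type":"number"}},"required":["series"]}

```bash
mkdir -p pics; ls; cat > h.py <<'E'
import numpy as np, cv2, pickle
def cam(c):
    f=240/np.tan(np.radians(c["vertical_fov"])/2)
    return np.array([[f,0,c["cx"]],[0,f,c["cy"]],[0,0,1]]),np.array(c["dist"],float),np.array(c["R"]),np.array(c["t"])
def grab(v,n,tag):
    c=v.read_camera(n); cv2.imwrite(f"pics/{tag}.png",c["pixels"][:,:,::-1]); pickle.dump(c,open(f"pics/{tag}.pkl","wb")); return c
def ray(c,uv,z=0.):
    K,d,R,t=cam(c); p=cv2.undistortPoints(np.array(uv,float).reshape(-1,1,2),K,d).reshape(-1,2)
    D=np.c_[p,np.ones(len(p))]@R; C=-R.T@t
    return C+D*((z-C[2])/D[:,2])[:,None]
def proj(c,X):
    K,d,R,t=cam(c); return cv2.projectPoints(np.array(X,float).reshape(-1,3),cv2.Rodrigues(R)[0],t,K,d)[0].reshape(-1,2)
E
python3 - <<'E'
from station import bot, vision, workorder
from h import *
o=bot.get_obs(); print(o)
for n in("scene","side","wrist"):
    c=grab(vision,n,n+"0"); K,d,R,t=cam(c); print(n,K[0,0],-R.T@t,R[2],d)
E
```

```text
pics
{'time': 0.0, 'qpos': array([ 1.07952271e+00,  5.28487552e-01,  1.43391020e+00, -2.48859635e-07,
        1.18139034e+00, -1.78502677e-01]), 'dq': array([ 0.00088602,  0.00029288, -0.00071662, -0.00102428, -0.00032146,
        0.00056586]), 'joint_torque': array([ 1.09566132e-03, -4.40036523e+01, -1.76598090e+01,  6.34386786e-02,
        5.81715989e-02, -1.58438556e-04]), 'tool_pos': array([0.19211896, 0.59437835, 0.40375555]), 'eef_rot': array([ 1.55748672e-01,  9.87796106e-01, -1.03677696e-03, -3.60672108e-04]), 'contact_force': array([1.17901738, 0.47407349, 0.28401169]), 'wrist_torque': array([-0.02406216, -0.03413374, -0.00672367]), 'grip_force': 0.0, 'width': 1.0003749281026524}
scene 438.0606751490993 [-0.11482823 -0.40927871  0.5313472 ] [ 0.76425578  0.3642543  -0.53219536] [-0.06592615  0.          0.          0.          0.        ]
side 433.3992331418489 [ 0.00478312 -0.85738144  0.62174478] [ 0.51239754  0.68075523 -0.52347023] [-0.07830918  0.          0.          0.          0.        ]
wrist 346.0624052732176 [0.1273077  0.61492752 0.38431301] [ 0.23445319 -0.07717413 -0.96905926] [-0.06761894  0.          0.          0.          0.        ]
```

View pics/scene0.png

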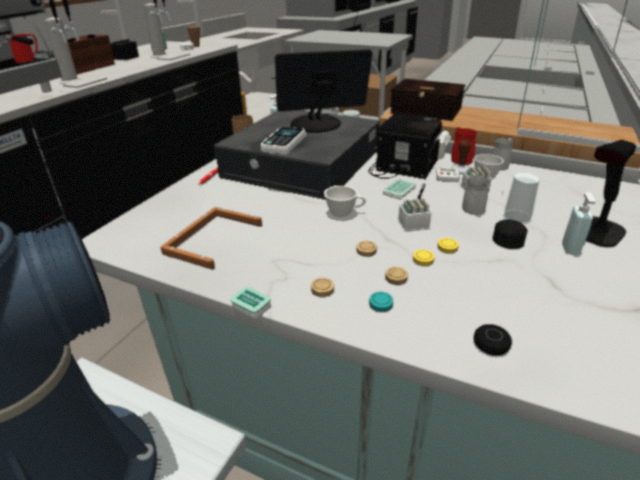

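View pics/side0.png

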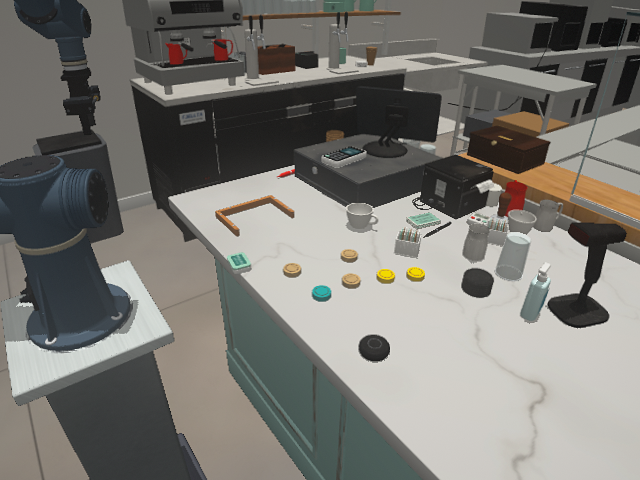

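The scene view shows three pale wood discs at about (367,247), (396,275) and (322,286). The yellow look-alikes are at (424,257) and (448,245), and the turquoise one is at (381,300). The U holder is at (165–260, 210–265) and opens to the right. The cup is at (341,201), the caddy at (415,213), the tin at (251,301) and the reader at (492,339). I'll confirm these in an enlarged crop of each view.

```bash
python3 - <<'E'
import cv2
a=cv2.imread("pics/scene0.png")[175:330,150:470]; cv2.imwrite("pics/sc.png",cv2.resize(a,None,fx=2.5,fy=2.5,interpolation=cv2.INTER_CUBIC))
a=cv2.imread("pics/side0.png")[180:320,200:440]; cv2.imwrite("pics/sd.png",cv2.resize(a,(720,420),interpolation=cv2.INTER_CUBIC))
E
```

```text
(no output)
```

View pics/sc.png

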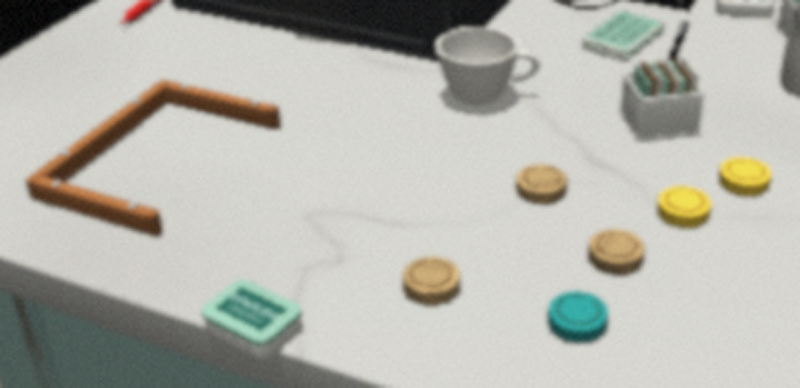

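View pics/sd.png

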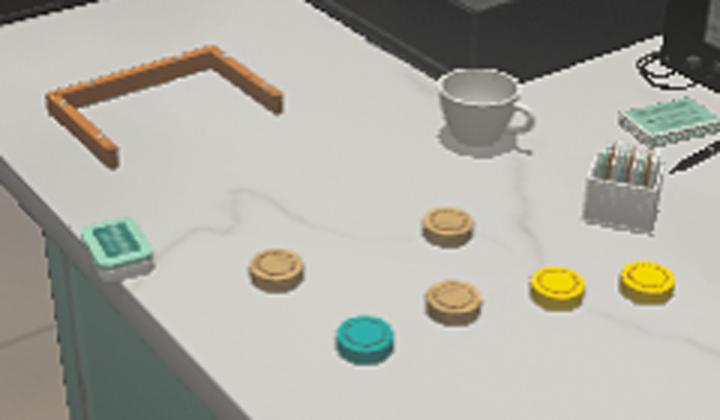

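The crops confirm the three pale tokens. In scene-crop pixels they are A (542,181), B (616,247) and C (432,276). The two yellow discs and the turquoise one differ clearly in colour, so I exclude them. Next I'll triangulate from both views.

```bash
cat > m.py <<'E'
from h import *
S=pickle.load(open("pics/scene0.pkl","rb"));D=pickle.load(open("pics/side0.pkl","rb"))
s=lambda p:(np.array(p)+.5)/2.5-.5+[150,175]
d=lambda p:(np.array(p)+.5)/3-.5+[200,180]
P={"A":((542,181),(448,223),.014),"B":((616,247),(454,298),.014),"C":((432,276),(277,267),.014),"turq":((578,312),(365,336),.014),
"y1":((685,203),(558,284),.014),"y2":((746,172),(648,278),.014),"tin":((251,310),(117,243),.018),
"tipL":((278,113),(280,100),.022),"tipR":((157,218),(115,157),.022),"corLout":((165,82),(212,48),.022),"corRout":((30,180),(50,97),.022),
"cupbase":((478,95),(478,138),0),"ear":((538,66),(532,118),.03),"caddy":((664,132),(622,228),.0)}
if __name__=="__main__":
  for k,(a,b,z) in P.items():
    A=ray(S,[s(a)],z)[0];B=ray(D,[d(b)],z)[0]; 
    Ps=[np.c_[cam(c)[2],cam(c)[3]] for c in(S,D)]
    u=[cv2.undistortPoints(np.array([[q]],float),cam(c)[0],cam(c)[1]).reshape(2,1) for q,c in((s(a),S),(d(b),D))]
    X=cv2.triangulatePoints(Ps[0],Ps[1],u[0],u[1]).ravel();X=X[:3]/X[3]
    print(k,(A*1000).round()[:2],(B*1000).round()[:2],"tri",(X*1000).round())
  W=pickle.load(open("pics/wrist0.pkl","rb"))
  print(proj(W,[[.3,.6,.0],[.2,.5,0]]))
E
python3 m.py
```

```text
A [ 610. -159.] [ 612. -162.] tri [ 616. -157.   10.]
B [ 548. -243.] [ 549. -247.] tri [ 553. -242.   10.]
C [ 459. -128.] [ 458. -133.] tri [ 463. -126.    9.]
turq [ 464. -241.] [ 464. -245.] tri [ 468. -240.   10.]
y1 [ 627. -277.] [ 628. -280.] tri [ 632. -276.   10.]
y2 [ 693. -314.] [ 693. -316.] tri [ 697. -313.   11.]
tin [367. -29.] [366. -34.] tri [371. -26.  13.]
tipL [607.  98.] [607.  92.] tri [615. 104.  15.]
tipR [427.  99.] [425.  85.] tri [437. 109.   9.]
corLout [614. 232.] [612. 230.] tri [612. 231.  22.]
corRout [427. 233.] [425. 225.] tri [431. 239.  16.]
cupbase [746. -42.] [744. -47.] tri [750. -41.  -4.]
ear [773. -94.] [776. -86.] tri [765. -97.  36.]
caddy [ 751. -228.] [ 745. -239.] tri [ 761. -226.   -9.]
[[356.60296222 300.53964315]
 [248.81149437 248.74484679]]
```

View pics/wrist0.png

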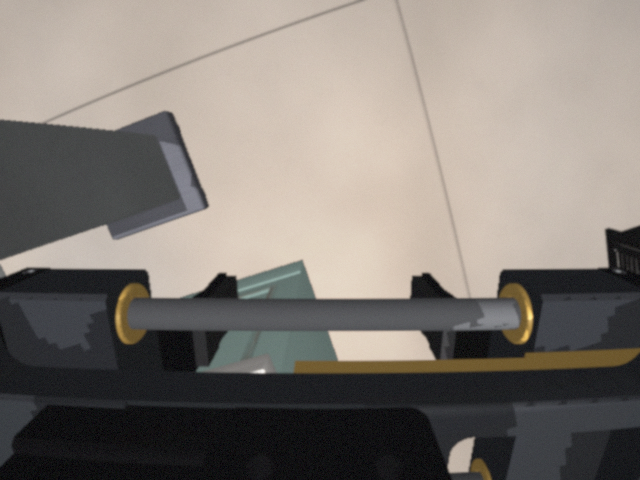

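Measured positions, in mm:

| Thing | Position |
|---|---|
| Token A | (611, -160) |
| Token B | (548, -245) |
| Token C | (459, -131) |
| Holder, inside x | about 435 to 605 |
| Holder, inside y | about 99 to 219 |

The holder opens towards -y. I get 188 mm across its outside, against 194 mm from the given sizes. I'll push each token along +y with the fingertips partly open, so the two tips hold the disc like a V.

Request:
{"api": "step_arm", "payload": {"series": [{"x": 28,"y": -28,"z": -10,"twist": -0.125},{"x": 56,"y": -56,"z": -20,"twist": -0.25},{"x": 84,"y": -84,"z": -30,"twist": -0.375},{"x": 112,"y": -112,"z": -40,"twist": -0.5},{"x": 140,"y": -140,"z": -50,"twist": -0.625},{"x": 168,"y": -168,"z": -60,"twist": -0.75},{"x": 196,"y": -196,"z": -70,"twist": -0.875},{"x": 224,"y": -224,"z": -80,"twist": -1.0},{"x": 252,"y": -252,"z": -90,"twist": -1.125},{"x": 280,"y": -280,"z": -100,"twist": -1.25}], "gripper": 24}}

```text
time: 0.98
tool_pos: [0.4733, 0.3131, 0.3041]
eef_rot: [0.706, 0.708, -0.0, -0.0]
contact_force: [0.7, 1.3, 0.1]
width: 0.336
grip_force: 0.0
```

Request:
{"api": "step_arm", "payload": {"series": [{"x": -1,"y": -40},{"x": -2,"y": -80},{"x": -4,"y": -120},{"x": -5,"y": -160},{"x": -6,"y": -200},{"x": -8,"y": -240},{"x": -9,"y": -280},{"x": -10,"y": -320},{"x": -12,"y": -360},{"x": -13,"y": -400}]}}

```text
$.series[0]: bad value
```

Request:
{"api": "step_arm", "payload": {"series": [{"x": -1,"y": -40,"z": 0,"twist": 0},{"x": -2,"y": -80,"z": 0,"twist": 0},{"x": -4,"y": -120,"z": 0,"twist": 0},{"x": -5,"y": -160,"z": 0,"twist": 0},{"x": -6,"y": -200,"z": 0,"twist": 0},{"x": -8,"y": -240,"z": 0,"twist": 0},{"x": -9,"y": -280,"z": 0,"twist": 0},{"x": -10,"y": -320,"z": 0,"twist": 0},{"x": -12,"y": -360,"z": 0,"twist": 0},{"x": -13,"y": -400,"z": 0,"twist": 0}]}}

```text
time: 1.82
tool_pos: [0.4588, -0.0872, 0.3047]
eef_rot: [0.704, 0.71, -0.0, -0.0]
contact_force: [0.2, -0.4, 0.3]
width: 0.277
grip_force: 0.0
```

```bash
python3 - <<'E'
from station import bot, vision
from h import *
o=bot.get_obs();print(o["tool_pos"],o["eef_rot"],o["width"])
c=grab(vision,"wrist","w1")
print(proj(c,[[.611,-.160,.014],[.548,-.245,.014],[.459,-.131,.014],[.464,-.243,.014]]).round())
E
```

```text
[ 0.45875266 -0.0872384   0.30468874] [ 7.04326613e-01  7.09876037e-01 -3.97735157e-05 -1.80765309e-04] 0.2769049587526994
[[497. 323.]
 [418. 405.]
 [325. 292.]
 [329. 403.]]
```

View pics/w1.png

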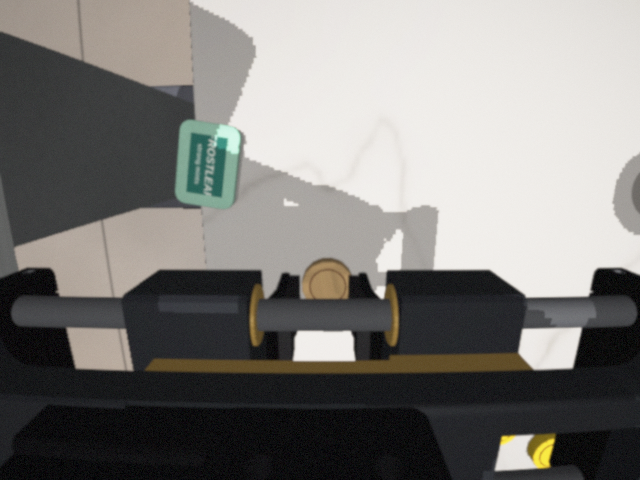

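The wrist view shows token C at (327,286) between the fingers, about 5 mm from where I predicted it. The tin at (207,165) is well clear. I'll go down behind C.

Request:
{"api": "step_arm", "payload": {"series": [{"x": 0,"y": -35,"z": 0,"twist": 0},{"x": 1,"y": -70,"z": 0,"twist": 0},{"x": 1,"y": -98,"z": 0,"twist": 0},{"x": 1,"y": -98,"z": -35,"twist": 0},{"x": 1,"y": -98,"z": -70,"twist": 0},{"x": 1,"y": -98,"z": -95,"twist": 0},{"x": 1,"y": -98,"z": -110,"twist": 0},{"x": 1,"y": -98,"z": -118,"twist": 0},{"x": 1,"y": -98,"z": -118,"twist": 0}]}}

```text
time: 2.62
tool_pos: [0.46, -0.183, 0.1851]
eef_rot: [0.704, 0.71, -0.0, -0.002]
contact_force: [0.6, 0.3, 1.0]
width: 0.277
grip_force: 0.0
```

Request:
{"api": "step_arm", "payload": {"series": [{"x": 0,"y": 10,"z": 0,"twist": 0},{"x": 0,"y": 20,"z": 0,"twist": 0},{"x": 0,"y": 30,"z": 0,"twist": 0},{"x": 0,"y": 42,"z": 0,"twist": 0},{"x": 1,"y": 55,"z": 0,"twist": 0},{"x": 2,"y": 70,"z": 0,"twist": 0},{"x": 3,"y": 85,"z": 0,"twist": 0},{"x": 3,"y": 100,"z": 0,"twist": 0},{"x": 4,"y": 115,"z": 0,"twist": 0},{"x": 5,"y": 130,"z": 0,"twist": 0}]}}

```text
time: 3.45
tool_pos: [0.4651, -0.0515, 0.1876]
eef_rot: [0.704, 0.71, 0.0, 0.001]
contact_force: [-0.0, -0.3, 0.2]
width: 0.278
grip_force: 0.2
```

```bash
python3 - <<'E'
from station import bot, vision
from h import *
o=bot.get_obs();print(o["tool_pos"],o["contact_force"])
c=grab(vision,"scene","s1");d=grab(vision,"side","d1")
cv2.imwrite("pics/v1.png",np.vstack([cv2.resize(x["pixels"][170:330,120:480,::-1],None,fx=1.8,fy=1.8,interpolation=3) for x in(c,d)]))
E
```

```text
[ 0.46510342 -0.05145109  0.18759235] [-0.01037278 -0.34693361  0.22790224]
```

View pics/v1.png

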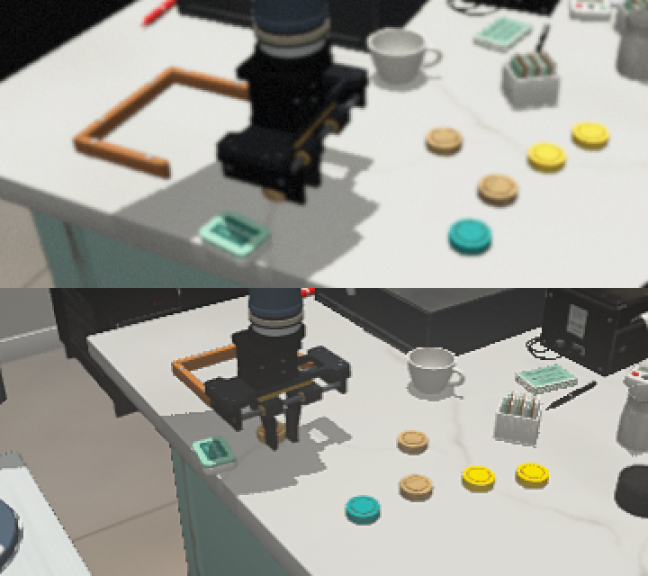

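The token sits in the V and follows the fingers. The other things are untouched, so I'll continue into the holder.

Request:
{"api": "step_arm", "payload": {"series": [{"x": 0,"y": 15,"z": 0,"twist": 0},{"x": 1,"y": 30,"z": 0,"twist": 0},{"x": 1,"y": 45,"z": 0,"twist": 0},{"x": 2,"y": 60,"z": 0,"twist": 0},{"x": 2,"y": 75,"z": 0,"twist": 0},{"x": 3,"y": 90,"z": 0,"twist": 0},{"x": 3,"y": 105,"z": 0,"twist": 0},{"x": 3,"y": 120,"z": 0,"twist": 0},{"x": 3,"y": 135,"z": 0,"twist": 0},{"x": 3,"y": 150,"z": 0,"twist": 0}]}}

```text
time: 4.38
tool_pos: [0.4683, 0.0972, 0.1872]
eef_rot: [0.704, 0.71, 0.0, 0.0]
contact_force: [0.7, -1.1, 0.5]
width: 0.275
grip_force: 0.2
```

Request:
{"api": "step_arm", "payload": {"series": [{"x": 0,"y": 13,"z": 0,"twist": 0},{"x": 0,"y": 24,"z": 0,"twist": 0},{"x": 0,"y": 33,"z": 0,"twist": 0},{"x": 0,"y": 40,"z": 0,"twist": 0},{"x": 0,"y": 45,"z": 0,"twist": 0},{"x": 0,"y": 45,"z": 0,"twist": 0},{"x": 0,"y": 30,"z": 0,"twist": 0},{"x": 0,"y": 15,"z": 20,"twist": 0},{"x": 0,"y": -15,"z": 50,"twist": 0},{"x": 0,"y": -50,"z": 70,"twist": 0}]}}

```text
time: 5.22
tool_pos: [0.468, 0.0464, 0.2576]
eef_rot: [0.703, 0.711, -0.0, -0.0]
contact_force: [1.5, -0.6, 0.4]
width: 0.272
grip_force: 0.0
```

```bash
python3 - <<'E'
from station import bot
o=bot.get_obs();print(o["time"],o["tool_pos"],o["contact_force"])
E
```

```text
5.2167 [0.46803025 0.04635023 0.25763445] [ 1.46085541 -0.60406355  0.41523738]
```

Request:
{"api": "step_arm", "payload": {"series": [{"x": 18,"y": -32,"z": 0,"twist": 0},{"x": 36,"y": -64,"z": 0,"twist": 0},{"x": 54,"y": -96,"z": 0,"twist": 0},{"x": 72,"y": -128,"z": 0,"twist": 0},{"x": 90,"y": -160,"z": 0,"twist": 0},{"x": 108,"y": -192,"z": 0,"twist": 0},{"x": 126,"y": -224,"z": 0,"twist": 0},{"x": 144,"y": -254,"z": 0,"twist": 0},{"x": 144,"y": -254,"z": -15,"twist": 0},{"x": 144,"y": -254,"z": -40,"twist": 0}]}}

```text
time: 6.05
tool_pos: [0.6142, -0.2113, 0.2189]
eef_rot: [0.706, 0.709, 0.001, 0.004]
contact_force: [-1.1, -0.0, -1.2]
width: 0.278
grip_force: 0.0
```

Request:
{"api": "step_arm", "payload": {"series": [{"x": 0,"y": 0,"z": -20,"twist": 0},{"x": 0,"y": 0,"z": -30,"twist": 0},{"x": 0,"y": 5,"z": -30,"twist": 0},{"x": 0,"y": 14,"z": -30,"twist": 0},{"x": 0,"y": 24,"z": -30,"twist": 0},{"x": -1,"y": 34,"z": -30,"twist": 0},{"x": -2,"y": 46,"z": -30,"twist": 0},{"x": -4,"y": 60,"z": -30,"twist": 0},{"x": -6,"y": 75,"z": -30,"twist": 0},{"x": -8,"y": 90,"z": -30,"twist": 0}]}}

```text
time: 6.88
tool_pos: [0.604, -0.1154, 0.1873]
eef_rot: [0.704, 0.71, 0.0, 0.0]
contact_force: [-1.1, -0.7, 0.1]
width: 0.273
grip_force: 0.3
```

```bash
python3 - <<'E'
from station import bot, vision
from h import *
o=bot.get_obs();print(o["time"],o["tool_pos"],o["contact_force"])
c=grab(vision,"scene","s2");d=grab(vision,"side","d2")
cv2.imwrite("pics/v2.png",np.vstack([cv2.resize(x["pixels"][170:330,120:480,::-1],None,fx=1.8,fy=1.8,interpolation=3) for x in(c,d)]))
E
```

```text
6.8833 [ 0.60404217 -0.11544327  0.18726259] [-1.10200916 -0.71513807  0.06129345]
```

View pics/v2.png

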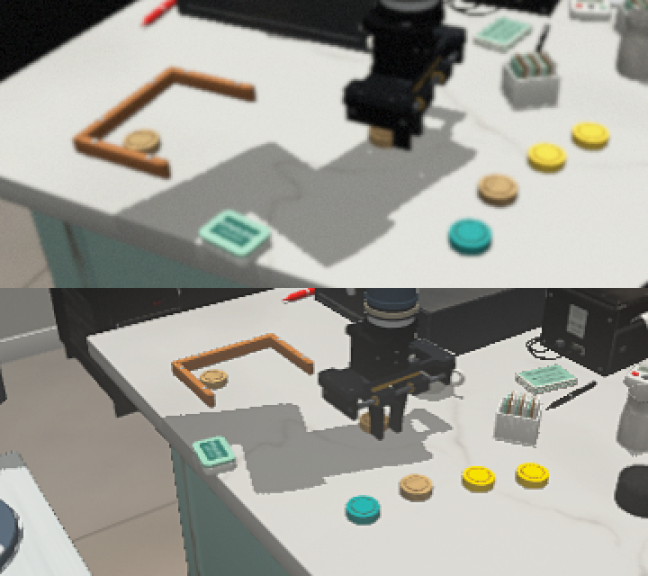

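C lies flat inside the holder, near scene-crop (141,140), and A sits in the V. I'll push A in along the far side.

Request:
{"api": "step_arm", "payload": {"series": [{"x": -3,"y": 15,"z": 0,"twist": 0},{"x": -6,"y": 30,"z": 0,"twist": 0},{"x": -9,"y": 45,"z": 0,"twist": 0},{"x": -12,"y": 60,"z": 0,"twist": 0},{"x": -15,"y": 75,"z": 0,"twist": 0},{"x": -19,"y": 90,"z": 0,"twist": 0},{"x": -23,"y": 105,"z": 0,"twist": 0},{"x": -26,"y": 120,"z": 0,"twist": 0},{"x": -29,"y": 135,"z": 0,"twist": 0},{"x": -31,"y": 150,"z": 0,"twist": 0}]}}

```text
time: 7.82
tool_pos: [0.5726, 0.0343, 0.1867]
eef_rot: [0.704, 0.71, -0.0, -0.0]
contact_force: [-1.2, -0.4, -0.2]
width: 0.281
grip_force: 0.3
```

Request:
{"api": "step_arm", "payload": {"series": [{"x": 0,"y": 15,"z": 0,"twist": 0},{"x": 0,"y": 30,"z": 0,"twist": 0},{"x": 0,"y": 45,"z": 0,"twist": 0},{"x": 0,"y": 60,"z": 0,"twist": 0},{"x": 0,"y": 75,"z": 0,"twist": 0},{"x": 0,"y": 87,"z": 0,"twist": 0},{"x": 0,"y": 97,"z": 0,"twist": 0},{"x": 0,"y": 105,"z": 0,"twist": 0},{"x": 0,"y": 110,"z": 0,"twist": 0},{"x": 0,"y": 110,"z": 0,"twist": 0}]}}

```text
time: 8.65
tool_pos: [0.5731, 0.1436, 0.1867]
eef_rot: [0.704, 0.71, 0.0, -0.0]
contact_force: [-0.4, -1.1, -0.4]
width: 0.276
grip_force: 0.0
```

Request:
{"api": "step_arm", "payload": {"series": [{"x": 0,"y": -15,"z": 0,"twist": 0},{"x": 0,"y": -30,"z": 20,"twist": 0},{"x": 0,"y": -50,"z": 50,"twist": 0},{"x": 0,"y": -80,"z": 70,"twist": 0},{"x": -4,"y": -120,"z": 70,"twist": 0},{"x": -8,"y": -160,"z": 70,"twist": 0},{"x": -12,"y": -200,"z": 70,"twist": 0},{"x": -16,"y": -240,"z": 70,"twist": 0},{"x": -20,"y": -280,"z": 70,"twist": 0},{"x": -24,"y": -320,"z": 70,"twist": 0}]}}

```text
time: 9.48
tool_pos: [0.5484, -0.1799, 0.2568]
eef_rot: [0.705, 0.709, -0.0, -0.0]
contact_force: [1.0, 0.2, 0.1]
width: 0.275
grip_force: 0.0
```

```bash
python3 - <<'E'
from station import bot
o=bot.get_obs();print(o["time"],o["tool_pos"],o["contact_force"])
E
```

```text
9.4833 [ 0.54843607 -0.17987161  0.25679721] [0.98998515 0.19754553 0.07067943]
```

Request:
{"api": "step_arm", "payload": {"series": [{"x": 0,"y": -40,"z": 0,"twist": 0},{"x": 0,"y": -80,"z": 0,"twist": 0},{"x": 0,"y": -105,"z": 0,"twist": 0},{"x": 0,"y": -115,"z": 0,"twist": 0},{"x": 0,"y": -115,"z": -30,"twist": 0},{"x": 0,"y": -115,"z": -55,"twist": 0},{"x": 0,"y": -115,"z": -70,"twist": 0},{"x": 0,"y": -115,"z": -70,"twist": 0},{"x": 0,"y": -107,"z": -70,"twist": 0},{"x": 0,"y": -97,"z": -70,"twist": 0}]}}

```text
time: 10.32
tool_pos: [0.5492, -0.2739, 0.187]
eef_rot: [0.705, 0.71, 0.0, 0.0]
contact_force: [-0.2, 0.6, -0.6]
width: 0.279
grip_force: 0.0
```

Request:
{"api": "step_arm", "payload": {"series": [{"x": 0,"y": 10,"z": 0,"twist": 0},{"x": 0,"y": 20,"z": 0,"twist": 0},{"x": -1,"y": 32,"z": 0,"twist": 0},{"x": -2,"y": 45,"z": 0,"twist": 0},{"x": -4,"y": 60,"z": 0,"twist": 0},{"x": -6,"y": 75,"z": 0,"twist": 0},{"x": -8,"y": 90,"z": 0,"twist": 0},{"x": -10,"y": 105,"z": 0,"twist": 0},{"x": -12,"y": 120,"z": 0,"twist": 0},{"x": -14,"y": 135,"z": 0,"twist": 0}]}}

```text
time: 11.15
tool_pos: [0.535, -0.1377, 0.1868]
eef_rot: [0.704, 0.71, -0.0, -0.0]
contact_force: [0.2, -0.2, -0.0]
width: 0.277
grip_force: 0.2
```

```bash
python3 - <<'E'
from station import bot, vision
from h import *
o=bot.get_obs();print(o["time"],o["tool_pos"],o["contact_force"])
c=grab(vision,"scene","s3");d=grab(vision,"side","d3")
cv2.imwrite("pics/v3.png",np.vstack([cv2.resize(x["pixels"][170:330,120:480,::-1],None,fx=1.8,fy=1.8,interpolation=3) for x in(c,d)]))
E
```

```text
11.15 [ 0.53501033 -0.13774912  0.18677746] [ 0.2133206  -0.15919187 -0.03803173]
```

View pics/v3.png

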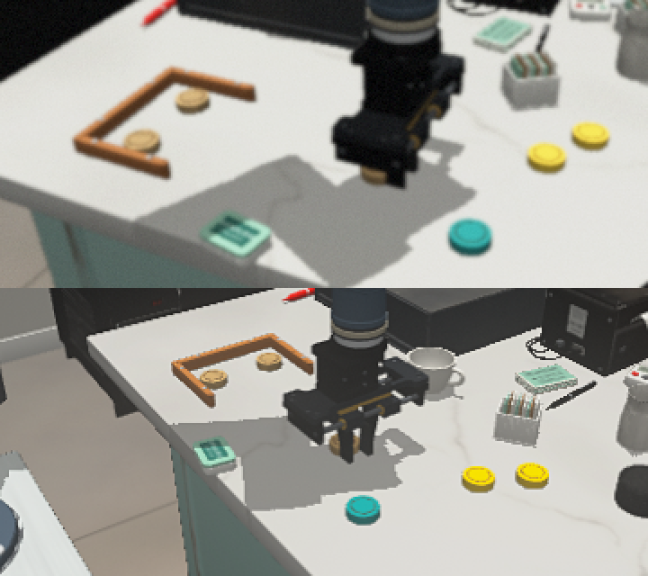

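C and A are both inside with a gap between them, and B is in the V. I'll push B into the middle.

Request:
{"api": "step_arm", "payload": {"series": [{"x": -2,"y": 15,"z": 0,"twist": 0},{"x": -4,"y": 30,"z": 0,"twist": 0},{"x": -6,"y": 45,"z": 0,"twist": 0},{"x": -8,"y": 60,"z": 0,"twist": 0},{"x": -10,"y": 75,"z": 0,"twist": 0},{"x": -12,"y": 90,"z": 0,"twist": 0},{"x": -13,"y": 105,"z": 0,"twist": 0},{"x": -14,"y": 120,"z": 0,"twist": 0},{"x": -15,"y": 135,"z": 0,"twist": 0},{"x": -15,"y": 150,"z": 0,"twist": 0}]}}

```text
time: 12.08
tool_pos: [0.5196, 0.0123, 0.1867]
eef_rot: [0.704, 0.71, -0.0, -0.0]
contact_force: [0.7, 0.1, -0.3]
width: 0.279
grip_force: 0.2
```

Request:
{"api": "step_arm", "payload": {"series": [{"x": 0,"y": 15,"z": 0,"twist": 0},{"x": 0,"y": 30,"z": 0,"twist": 0},{"x": 0,"y": 45,"z": 0,"twist": 0},{"x": 0,"y": 60,"z": 0,"twist": 0},{"x": 0,"y": 75,"z": 0,"twist": 0},{"x": 0,"y": 90,"z": 0,"twist": 0},{"x": 0,"y": 103,"z": 0,"twist": 0},{"x": 0,"y": 114,"z": 0,"twist": 0},{"x": 0,"y": 122,"z": 0,"twist": 0},{"x": 0,"y": 128,"z": 0,"twist": 0}]}}

```text
time: 12.92
tool_pos: [0.5199, 0.1398, 0.1867]
eef_rot: [0.704, 0.71, -0.0, -0.0]
contact_force: [0.3, 0.5, 0.5]
width: 0.276
grip_force: 0.1
```

Request:
{"api": "step_arm", "payload": {"series": [{"x": 0,"y": 0,"z": 0,"twist": 0},{"x": 0,"y": -15,"z": 0,"twist": 0},{"x": 0,"y": -30,"z": 20,"twist": 0},{"x": 0,"y": -50,"z": 50,"twist": 0},{"x": 0,"y": -80,"z": 75,"twist": 0},{"x": 0,"y": -120,"z": 80,"twist": 0},{"x": 0,"y": -160,"z": 85,"twist": 0},{"x": 0,"y": -200,"z": 90,"twist": 0},{"x": 0,"y": -240,"z": 95,"twist": 0},{"x": 0,"y": -280,"z": 100,"twist": 0}]}}

```text
time: 13.75
tool_pos: [0.5196, -0.1438, 0.2871]
eef_rot: [0.705, 0.71, -0.0, -0.0]
contact_force: [1.4, 0.0, -0.1]
width: 0.277
grip_force: 0.0
```

```bash
python3 - <<'E'
from station import bot, vision
from h import *
o=bot.get_obs();print(o["time"],o["tool_pos"],o["contact_force"])
c=grab(vision,"scene","s4");d=grab(vision,"side","d4")
a=cv2.resize(c["pixels"][195:275,150:280,::-1],None,fx=3.5,fy=3.5,interpolation=3)
b=cv2.resize(d["pixels"][170:330,180:440,::-1],None,fx=1.75,fy=1.75,interpolation=3)
cv2.imwrite("pics/v4.png",np.vstack([a,b]))
E
```

```text
13.75 [ 0.51958377 -0.14375876  0.28712735] [ 1.38888982  0.03908114 -0.10983795]
```

View pics/v4.png

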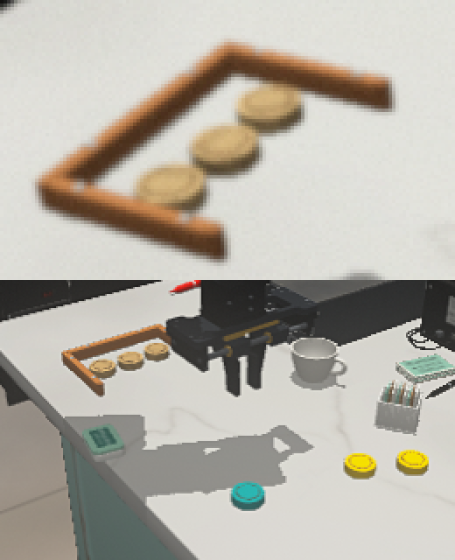

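All three tokens lie flat inside the holder, at crop (172,187), (226,148) and (270,105), and nothing else has moved. The robot touches nothing, so I'll hand in.

Request:
{"api": "step_arm", "payload": {"series": [{"x": 0,"y": 0,"z": 10,"twist": 0},{"x": 0,"y": 0,"z": 10,"twist": 0},{"x": 0,"y": 0,"z": 10,"twist": 0}]}}

```text
time: 14.1
tool_pos: [0.52, -0.1403, 0.2972]
eef_rot: [0.704, 0.71, 0.0, -0.0]
contact_force: [-0.2, 1.0, 0.2]
width: 0.277
grip_force: 0.0
```

```bash
python3 -c "
from station import workorder
print(workorder.hand_in())"
```

```text
the job is handed in; nothing more can be done
None
```

All three pale wooden tokens were slid with the fingertips through the open front and lie flat inside the holder; nothing else appeared to have moved in the pictures, and I handed the job in at 14.1 s; hand-in gave no verdict.

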